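# Move the battery pack from the charging dock to the cafe speaker

### The job

Take the charged battery pack out of the white charging dock by pressing the dock's orange release button, then slide it fully home into the channel on top of the green speaker until its catch clicks and holds it. Slide it gently, never forcing, hammering or prying the pack, let go of it at the end, and leave the mug, the jar and the plate where they are.

Things in the scene. Friction and masses are not known exactly. Their poses are not given: they have to be found in the camera images.
- pack: Battery pack, dark grey with a sage-green band, orange bar on top near its tail, four green lights near its nose; 80 mm long (x, nose at +x), 50 wide (y), 45 high (z), 0.18 to 0.35 kg. Origin: centre of its underside. Starts locked in the charging dock, axes as the dock's. z = 0 to 11 mm is a dovetail rail, full length, 40 mm wide at the foot; the plain 50 mm wide body is above it.
- pack_grip (a point): Point inside the pack on its centre line, 32 mm above its underside: the place to grip, across its 50 mm width. Fingertips may reach 19 mm lower than this without touching the channel walls.
- pack_nose (a point): Centre of the lower edge of the pack's nose, 40 mm along pack +x from its origin, on its underside.
- charger: White charging dock fixed to the table, 190 mm long (x from -89 to 101 mm), 104 mm wide (y), top and channel floor at z = 32 mm. Origin: on the table under the locked pack's origin (pack at dock x = y = 0, within 1.5 mm). The pack goes in along +x and comes out along -x. On pressing the button a spring pusher (5.6 N falling to 2.8 N) shoves the pack about 14 mm along -x, where it stays.
- charger_mouth (a point): Entrance of the dock's channel on its floor, 22 mm along dock -x from the origin. Dovetail walls 9.5 mm high, |y| = 16 to 34 mm, x = -10 to 40 mm, flare out to here; sideways play 1.2 mm each way. The pack can be lifted only 63 mm or more along dock -x from the locked place. Draw it out straight, giving way to side and lifting forces: over 35 N between pack and dock damages it.
- charger_button (a point): Centre of the top face of the dock's orange release button, 30 mm (dock x) by 34 mm (y), 75 mm along dock +x from the origin and 44 mm above the table when up. Press it straight down about 6 mm (2 N at first, 5 N at full travel, plus up to 3 N of rubbing; it stops hard at 6.5 mm) to drop the catch.
- charger_catch (a joint): How far the dock's button and catch are pressed down, m: 0 up (locks), 0.005 or more lets the pack go, 0.0065 hard stop. Springs back up when let go, except for a millimetre or so while the freed pack still rests on it.
- speaker: Sage-green cordless speaker with dark sides, fixed to the table, 190 mm long (x from -89 to 101 mm), 128 mm wide (y), top and channel floor at z = 64 mm. Origin: on the table under the nominal locked place. The pack goes in along +x. In the last 14 mm a spring pusher resists (2.8 rising to 5.6 N); over much the same stretch the pack rides the catch down (3 to 10 N more).
- speaker_mouth (a point): Entrance of the speaker's channel on its floor, 22 mm along speaker -x from its origin; walls 9.5 mm high, |y| = 16 to 34 mm, from x = -10 to 40 mm, flaring out to here; sideways play 1.2 mm each way inside. In front of it the top is flat and open (to x = -89 mm): the pack can be set down there, nose 2 to 6 mm short of the entrance, on the centre line, and pushed along +x.
- speaker_home (a point): Nominal place of the locked pack's origin on the speaker's channel floor; speaker axes. The latch insert (catch, pusher, stops, orange button) is adjustable along x and stands up to 8 mm either way, not measured, so the true locked place does too. 1 mm past the click the pack meets hard stops; short of the click the pusher shoves it back. A 15 to 20 N push is enough; over 35 N damages it.
- speaker_catch (a joint): How far the speaker's catch is pressed down, m: 0 up, about 0.005 while the pack rides over it, back to 0 when it has clicked behind the pack's crossbar.
- speaker_ejector (a joint): How far the speaker's spring pusher is pressed in, m: 0 no pack against it, about 0.014 with the pack locked in, 0.0155 at most.
- mug: White mug, 76 mm wide, 85 mm high; origin at the centre of its underside. Leave alone.
- jar: Amber sugar jar with a wooden cap, 60 mm wide, 100 mm high; origin at the centre of its underside. Leave alone.
- plate: Steel plate, 160 mm wide, 18 mm high; origin at the centre of its underside. Leave alone.
Mind the look-alikes: they are no part of the job. There is more than one size of the charger; the one meant has the size given above.

How it is judged (in metres and radians):
On the way, in this order (a step that is already met when the one before it is completed fails the run):
1. the dock's button is pressed and the pack springs back from its locked position (value of joint charger_catch above 0.004 m and x of pack in the frame of charger below -0.004 m).
2. the pack is out of the dock (x of pack in the frame of charger below -0.062 m).
3. the pack is locked in the speaker: pusher pressed in, catch up again (value of joint speaker_ejector above 0.0115 m and value of joint speaker_catch below 0.0015 m and x of pack in the frame of speaker above -0.012 m), for 0.2 s.
At the end, for the whole second after the job is handed in: The pack sits in the speaker's channel, flat (underside 61 to 68 mm above the table) and lengthwise (within 0.08 rad, 4 mm sideways, 12 mm along x of the channel origin), holding the pusher in by more than 11.5 mm with the catch up (less than 1.5 mm pressed), at rest and let go (all of step 3 and x of pack in the frame of speaker below 0.012 m and z of pack in the frame of speaker between 0.061 and 0.068 m and angle between the x axis of pack and the x axis of speaker, either way round below 0.08 rad and linear speed of pack below 0.01 m/s and contact force between the fingers and pack below 0.2 N and y of pack in the frame of speaker between -0.004 and 0.004 m); the robot touches nothing.
It fails at once if the pack forced in or against the speaker with more than 35 N (contact force between pack and speaker above 35 N).
It fails at once if the pack forced against the charging dock with more than 35 N (contact force between pack and charger above 35 N).
It fails at once if the mug, jar or plate moved by more than 20 mm (distance of any of mug, jar, plate from where it was at the start of the episode above 0.02 m).
It also fails if it takes over 64 s, if anything falls off the work surface, if the arm or the gripper's body presses on something with over 40 N, if the wrist force passes 120 N, or if a joint passes its speed limit or range.

### The arm

A 6-joint arm with a two-finger parallel gripper is mounted at the origin on the work surface. World frame = base frame: x ahead of the robot, y to its left, z up, the work surface at z = 0. Lengths are in mm, angles in rad, forces in N, time in s.
With the tool pointing down it reaches from about 350 to 875 mm from the base axis. Payload 4.2 kg.
Tool frame: the origin (TCP) lies midway between the tips of the shut fingers; the grasp point (between the pads) lies 19 mm behind it (arm.tcp_to_grasp is the distance from the TCP to the grasp point, in mm); z points along the fingers, y is the line along which they close (so a half turn about z gives the same grasp; the last joint's range is limited). The gripper opens to 85 mm and grips with 20 to 120 N. Pads are 22 mm wide; open, the fingers measure 114 mm over their backs; the gripper's body (76 mm by 85 mm) begins 54 mm behind the grasp point. The pads swing forward as they close: fully open they stand 13 mm farther back than shut.
Start: joints at [-0.851, 0.385, 0.008, 0, -1.194, -0.259], TCP at [277.927, -559.782, 231.312] pointing down, gripper open.
Joint ranges: [-3.14, 3.14], [-1.21, 2.06], [-1.07, 1.41], [-3.16, 2.05], [-2.99, -0.16], [-3.1, 3.1]. Speed limits (rad/s): [2.79, 2.79, 3.14, 3.14, 3.14, 3.14].

### API

Orientations are given as a unit quaternion [x, y, z, w].
In Python, from bench import arm, imaging, job, models gives the robot as it stands.
- The arm moves only by the tool arm_command, never from a script. Its argument "rows" is a list of rows, each an object with "grip": the opening, from 0 (shut) to 1 (fully open); "linear": the shift along the tool's x, y, z in mm, a list of three; "rot": the turn, a rotation vector about the tool's x, y, z in rad, a list of three. In form: [{"grip": grip, "linear": [tx, ty, tz], "rot": [rx, ry, rz]}, ...]. A call has 1 to 10 rows; each row is the pose to reach, as a shift and turn from the pose commanded when the call began, along the tool's axes at that moment; what a row does not reach only later rows make up. A row lasts 1/8 s, in which the tool goes at most 62.5 mm and 10.7 degrees, less where a joint would pass 70% of its speed; a pose out of reach is approached as far as the arm can. A call with a gripper value outside its range is refused whole. The fingers move at their own pace and stop on an object; the grip force is fixed at half the most. Time passes only in rows, so rows that repeat a pose let the fingers close. It gives the time, the measured TCP pose, the force, the opening and the grip force at its end, in the units of the state.
- arm.read_state(): the state, without advancing time (a new reading comes with each control period).
- imaging.get_image(name): name is "scene" or "side" or "wrist"; returns a dict with "frame" (420x560x3 uint8, red, green, blue), "fx", "fy", "cx", "cy" (pixels), "extrinsics" (4x4, takes a point from world to camera coordinates); the wrist camera has in their place "T_tool_cam" (4x4, takes a point from camera to tool coordinates, whose origin is the TCP and whose axes are the flange's). Camera axes: x right, y down, z forward; pixel columns grow to the right and rows downward; lengths in mm; the calibration is good to about 2 mm. A picture is of the moment at which its call begins: read the wrist's pose just before it. There is no depth.
- job.job_done(): hands the job in; it is judged then, once.
Trained networks look in a picture, given as the dict that the camera call returned (one of the last four; its "shot" number tells which), for a name from the list of things; names that differ only in an ending like _2 or _b are one class to them, and where a whole thing is asked for, a point or a joint stands for the part that bears it (a point fixed in the world has none). Each returns a list of dicts, best first, with "score" (0 to 1); they miss things now and then, are a little off and sometimes report something else, mostly with a low value. They report only what shows in the picture. A call takes as long as a camera call. They do not tell look-alikes from the thing itself.
- models.spot_in(picture, query): "rect" ([left, top, right, bottom] in pixels, round what is visible of it).
- models.tip_of(picture, query): "pixel" ([column, row] in pixels: a listed point, or the origin of a listed thing).
The state is a dict: "clock": time; "joints": joint angles; "joint_vel": joint speeds; "joint_efforts": joint torques, N m; "position": TCP position; "ee_rot": TCP orientation; "contact_force": force on the tool from outside, world axes, zero at the start; "wrist_torque": the same for the moment, N m; "gripper_width": finger opening in mm; "grasp_force": force on a finger pad.
Only numpy, scipy, OpenCV 4.12 (cv2) and the standard library are available. Lean on these libraries where they do the work, as an engineer would, in place of code of your own. Each camera call takes 0.05 s, during which the arm holds its last target. There are 200 camera calls.

## Working session

There is one attempt and no reset: what is moved stays moved. The work goes in short steps, Python scripts to look and compute and a tool call to move; the robot and the scene stay as the last step left them, time stands still between calls to the robot, and variables do not carry over. Pictures are saved under pics/ and viewed, at most 10 in all, crops included, and the job is handed in when it is done.

Besides the shell and the picture viewer there is one more tool, called after "Call:" as name(argument=value, ...) on one line, values as JSON. arm_command: Moves the arm, as the interface text tells. Its arguments: {"type":"object","properties":{"rows":{"type":"array"}},"required":["rows"]}

```bash
mkdir -p pics; ls; cat > h.py <<'E'
import numpy as np, cv2
from bench import arm, imaging, job, models
from scipy.spatial.transform import Rotation as R
def ray(p,uv,st=None):
    d=np.array([(uv[0]-p["cx"])/p["fx"],(uv[1]-p["cy"])/p["fy"],1.])
    if "extrinsics" in p: T=np.linalg.inv(np.array(p["extrinsics"]))
    else:
        W=np.eye(4);W[:3,:3]=R.from_quat(st["ee_rot"]).as_matrix();W[:3,3]=st["position"]
        T=W@np.array(p["T_tool_cam"])
    return T[:3,3],T[:3,:3]@d
def at_z(p,uv,z,st=None):
    o,d=ray(p,uv,st);return o+d*(z-o[2])/d[2]
def proj(p,X,st=None):
    if "extrinsics" in p: M=np.array(p["extrinsics"])
    else:
        W=np.eye(4);W[:3,:3]=R.from_quat(st["ee_rot"]).as_matrix();W[:3,3]=st["position"]
        M=np.linalg.inv(W@np.array(p["T_tool_cam"]))
    c=M[:3,:3]@np.array(X)+M[:3,3];return np.array([p["fx"]*c[0]/c[2]+p["cx"],p["fy"]*c[1]/c[2]+p["cy"]])
def save(p,n): cv2.imwrite("pics/"+n,cv2.cvtColor(np.array(p["frame"]),cv2.COLOR_RGB2BGR))
E
python3 - <<'E'
from h import *
s=arm.read_state();print(s)
ps={}
for n in("scene","side"):
    p=imaging.get_image(n);save(p,n+"0.png");ps[n]=p
    for q in("charger_mouth","charger_button","speaker_mouth","speaker_home","pack_grip","pack_nose","mug","jar","plate"):
        z={"charger_mouth":32,"charger_button":44,"speaker_mouth":64,"speaker_home":64,"pack_grip":64,"pack_nose":32}.get(q,0)
        print(n,q,[(round(r["score"],2),np.round(r["pixel"]).tolist(),at_z(p,r["pixel"],z).round().tolist()) for r in models.tip_of(p,q)[:3]])
a=np.hstack([cv2.imread("pics/scene0.png"),cv2.imread("pics/side0.png")]);cv2.imwrite("pics/both.png",cv2.resize(a,None,fx=.714,fy=.714))
E
```

```text
pics
{'clock': 0.0, 'joints': array([-8.51411438e-01,  3.85568275e-01,  6.64800384e-03, -5.53603907e-04,
       -1.19403113e+00, -2.58605285e-01]), 'joint_vel': array([ 2.21820434e-04,  4.35915357e-05, -3.48199539e-04, -1.09208325e-03,
        2.10379640e-03,  4.93714204e-05]), 'joint_efforts': array([-9.87786893e-05, -3.92291987e+01,  1.88403761e+01,  4.18612272e+00,
       -4.57141141e-03, -3.25740928e-06]), 'position': array([ 277.67423433, -559.27155834,  230.21510751]), 'ee_rot': array([-2.28257483e-01,  9.73600172e-01,  1.07210793e-03, -2.79035254e-04]), 'contact_force': array([-0.27462142,  0.93295187,  0.45863024]), 'wrist_torque': array([-0.00145113, -0.01544332, -0.02424584]), 'grasp_force': 0.0, 'gripper_width': 85.37108218744451}
scene charger_mouth [(0.89, [236.0, 216.0], [548.0, -217.0, 32.0]), (0.89, [170.0, 129.0], [303.0, -472.0, 32.0]), (0.67, [154.0, 234.0], [641.0, -391.0, 32.0])]
scene charger_button [(0.77, [166.0, 160.0], [426.0, -438.0, 44.0]), (0.72, [223.0, 242.0], [635.0, -224.0, 44.0]), (0.42, [143.0, 257.0], [713.0, -387.0, 44.0])]
scene speaker_mouth []

[... 672 characters left out ...]
], [622.0, -391.0, 32.0]), (0.57, [306.0, 210.0], [537.0, -211.0, 32.0])]
side charger_button [(0.62, [367.0, 171.0], [445.0, -468.0, 44.0]), (0.47, [282.0, 193.0], [635.0, -228.0, 44.0]), (0.36, [286.0, 163.0], [705.0, -372.0, 44.0])]
side speaker_mouth [(0.73, [240.0, 310.0], [493.0, 207.0, 64.0])]
side speaker_home [(0.76, [233.0, 299.0], [524.0, 190.0, 64.0])]
side pack_grip [(0.84, [299.0, 198.0], [566.0, -217.0, 64.0])]
side pack_nose [(0.84, [291.0, 203.0], [594.0, -215.0, 32.0]), (0.4, [238.0, 308.0], [514.0, 187.0, 32.0])]
side mug [(0.95, [307.0, 283.0], [415.0, 12.0, 0.0])]
side jar [(0.81, [257.0, 257.0], [580.0, 4.0, 0.0])]
side plate [(0.94, [201.0, 234.0], [775.0, 11.0, 0.0])]
```

View pics/scene0.png

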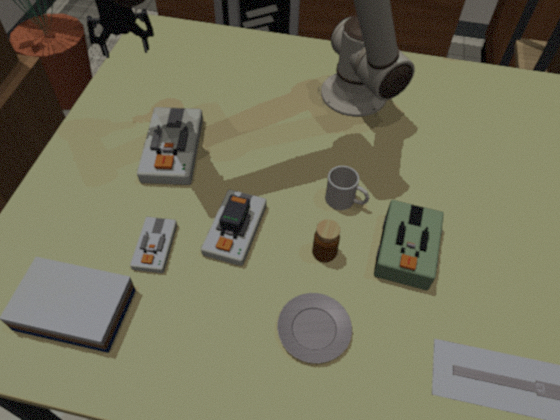

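View pics/side0.png

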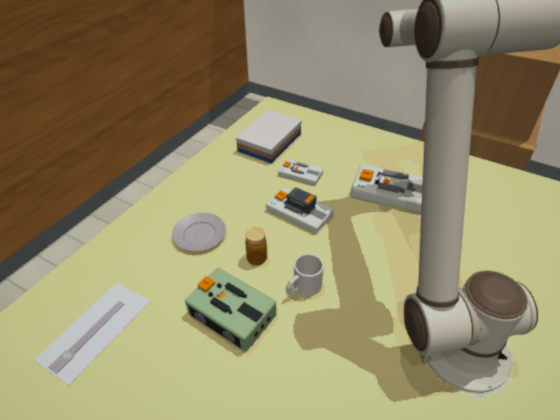

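Candidates for the white dock in the scene picture: large empty (170,145), small empty (153,245), and the middle one holding the dark pack (235,227), which fits (pack in it; mouth-to-button about 97 mm). Speaker is at (410,243), mug (343,188), jar (327,240), plate (315,328). I confirm in a crop and work out the move to look from above.

```bash
cat >> h.py <<'E'
def go(pos,yaw_deg,st=None):
    "linear and rot in tool axes for TCP pos and tool x axis at world yaw, tool pointing down"
    st=st or arm.read_state(); Rc=R.from_quat(st["ee_rot"])
    y=np.radians(yaw_deg); x=np.array([np.cos(y),np.sin(y),0]); z=np.array([0,0,-1.])
    Rt=R.from_matrix(np.stack([x,np.cross(z,x),z],1))
    print("linear",Rc.inv().apply(np.array(pos)-st["position"]).round(1),"rot",(Rc.inv()*Rt).as_rotvec().round(4))
E
python3 - <<'E'
from h import *
a=cv2.imread("pics/scene0.png")[95:285,90:300];cv2.imwrite("pics/crop.png",cv2.resize(a,None,fx=2.8,fy=2.8,interpolation=cv2.INTER_CUBIC))
p=imaging.get_image("wrist");T=np.array(p["T_tool_cam"]);print(T.round(3),p["fx"])
go([560,-213,300],171)
E
```

```text
[[ 0.00000e+00 -9.62000e-01 -2.75000e-01  6.95700e+01]
 [ 1.00000e+00  1.00000e-03 -1.00000e-03  1.00000e-02]
 [ 1.00000e-03 -2.75000e-01  9.62000e-01 -1.43123e+02]
 [ 0.00000e+00  0.00000e+00  0.00000e+00  1.00000e+00]] 348.2975495344967
linear [-406.8  185.2  -68.7] rot [-0.      0.      0.6178]
```

View pics/crop.png

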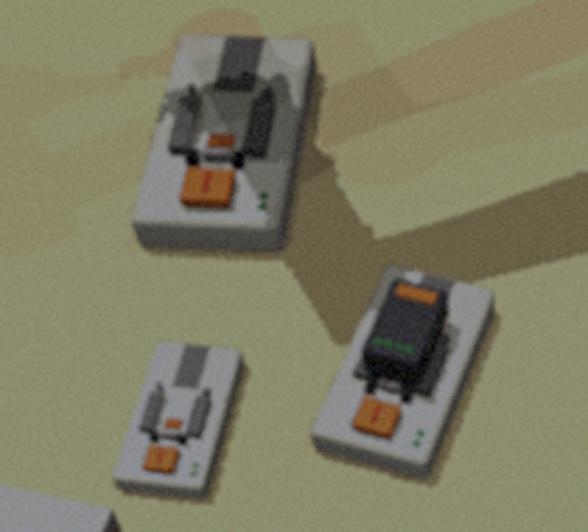

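The crop confirms: the dock at scene (235,227) holds the pack, with green lights toward its orange button. Move above it.

Call:
arm_command(rows=[{"grip": 1, "linear": [-50, 23, -15], "rot": [0, 0, 0.08]}, {"grip": 1, "linear": [-100, 46, -30], "rot": [0, 0, 0.16]}, {"grip": 1, "linear": [-150, 69, -40], "rot": [0, 0, 0.24]}, {"grip": 1, "linear": [-200, 92, -50], "rot": [0, 0, 0.32]}, {"grip": 1, "linear": [-250, 115, -60], "rot": [0, 0, 0.4]}, {"grip": 1, "linear": [-300, 138, -69], "rot": [0, 0, 0.48]}, {"grip": 1, "linear": [-355, 161, -69], "rot": [0, 0, 0.55]}, {"grip": 1, "linear": [-407, 185, -69], "rot": [0, 0, 0.618]}, {"grip": 1, "linear": [-407, 185, -69], "rot": [0, 0, 0.618]}, {"grip": 1, "linear": [-407, 185, -69], "rot": [0, 0, 0.618]}])

```text
clock: 2.3
position: [560.1, -213.0, 300.2]
ee_rot: [0.078, 0.997, -0.0, -0.0]
contact_force: [0.2, -0.1, -0.1]
gripper_width: 85.5
grasp_force: 0.0
```

```bash
python3 - <<'E'
from h import *
s=arm.read_state();p=imaging.get_image("wrist");save(p,"w1.png");print(s["position"],s["contact_force"])
for q,z in(("charger_mouth",32),("charger_button",44),("pack_grip",64),("pack_nose",32),("pack",32),("charger",0)):
    print(q,[(round(r["score"],2),np.round(r["pixel"]).tolist(),at_z(p,r["pixel"],z,s).round(1).tolist()) for r in models.tip_of(p,q)[:2]])
E
```

```text
[ 560.07808977 -213.02913836  300.18216908] [ 0.17692806 -0.13328812 -0.056378  ]
charger_mouth [(0.75, [157.0, 241.0], [630.4, -385.8, 32.0])]
charger_button [(0.89, [54.0, 88.0], [435.0, -447.0, 44.0]), (0.7, [283.0, 229.0], [634.4, -224.8, 44.0])]
pack_grip [(0.6, [281.0, 170.0], [559.2, -216.1, 64.0])]
pack_nose []
pack [(0.7, [279.0, 166.0], [559.9, -218.2, 32.0])]
charger [(0.82, [46.0, 5.0], [341.5, -453.1, 0.0]), (0.66, [164.0, 248.0], [652.2, -394.3, 0.0])]
```

View pics/w1.png

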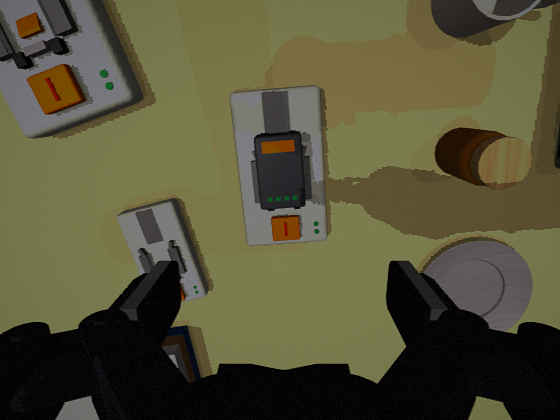

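The wrist picture shows the dock at centre (232–327, 86–245): pack at (279,170), orange button at (286,229). The small dock is at (163,250), the large one at (60,60). I fit the dock outline in a rectified view.

```bash
cat >> h.py <<'E'
def rectify(p,st,c,z,half=160,res=0.5):
    "top view of plane z; row = +world x upward->downward: col=(y-c1+half)/res,row=(x-c0+half)/res"
    W=np.array([[c[0]-half,c[1]-half],[c[0]-half,c[1]+half],[c[0]+half,c[1]+half],[c[0]+half,c[1]-half]],float)
    src=np.float32([proj(p,[*w,z],st) for w in W]);n=2*half/res
    H=cv2.getPerspectiveTransform(src,np.float32([[0,0],[n,0],[n,n],[0,n]]))
    return cv2.warpPerspective(np.array(p["frame"]),H,(int(n),int(n)))
def rects(mask,c,half=160,res=0.5,amin=300):
    out=[]
    for k in cv2.findContours(mask,cv2.RETR_EXTERNAL,cv2.CHAIN_APPROX_NONE)[0]:
        a=cv2.contourArea(k)*res*res
        if a<amin: continue
        b=cv2.boxPoints(cv2.minAreaRect(cv2.convexHull(k)))*res
        b=np.stack([b[:,1]-half+c[0],b[:,0]-half+c[1]],1)
        e=[b[1]-b[0],b[2]-b[1]];L=[np.linalg.norm(v) for v in e];v=e[int(np.argmax(L))]
        yaw=np.degrees(np.arctan2(v[1],v[0]));yaw=(yaw+90)%180-90
        out.append((round(a),b.mean(0).round(1).tolist(),np.round(sorted(L),1).tolist(),round(yaw,2)))
    return out
E
python3 - <<'E'
from h import *
s=arm.read_state();p=imaging.get_image("wrist");c=(565,-215)
def hsv(z): return cv2.cvtColor(rectify(p,s,c,z),cv2.COLOR_RGB2HSV)
h=hsv(32);cv2.imwrite("pics/r1.png",cv2.cvtColor(rectify(p,s,c,32),cv2.COLOR_RGB2BGR))
m=((h[...,1]<50)&(h[...,2]>90)).astype(np.uint8)*255
m=cv2.morphologyEx(m,cv2.MORPH_OPEN,np.ones((5,5)))
print("white",rects(m,c,amin=2000))
for z in(44,77):
    h=hsv(z);m=((h[...,0]<18)&(h[...,1]>190)&(h[...,2]>120)).astype(np.uint8)*255
    print("orange",z,rects(m,c,amin=100))
E
```

```text
white [(2453, [650.2000122070312, -360.29998779296875], [28.100000381469727, 135.8000030517578], np.float32(3.26)), (10745, [565.4000244140625, -217.39999389648438], [101.4000015258789, 186.39999389648438], np.float32(-4.25))]
orange 44 [(862, [634.5999755859375, -222.6999969482422], [28.5, 32.20000076293945], np.float32(86.27)), (393, [535.0, -215.8000030517578], [12.300000190734863, 36.099998474121094], np.float32(86.35))]
orange 77 [(723, [622.7000122070312, -221.10000610351562], [26.299999237060547, 29.399999618530273], np.float32(86.01)), (328, [531.4000244140625, -214.8000030517578], [11.300000190734863, 33.099998474121094], np.float32(86.1))]
```

View pics/r1.png

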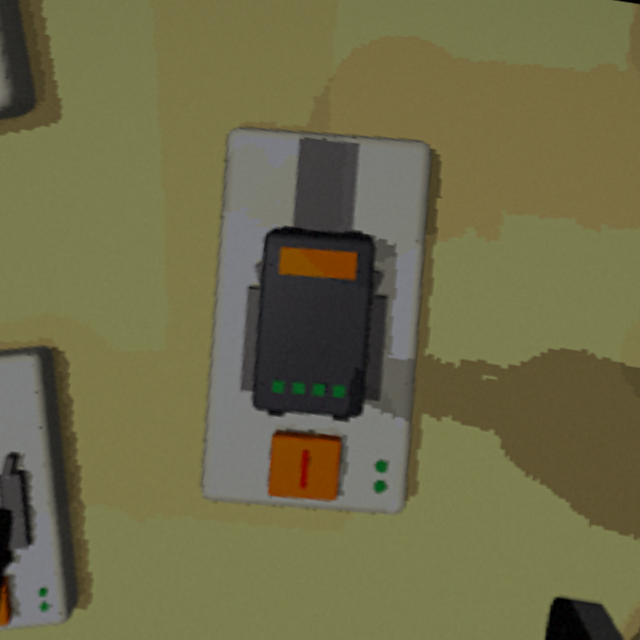

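Dock fit: 186×101 mm (given 190×104), yaw about −4.0°, origin (559.4,−217.0). The predicted button (634.2,−222.2) agrees with the measured (634.6,−222.7). I go above the button with shut fingers.

```bash
python3 - <<'E'
from h import *
go([634.5,-222.5,56],176)
E
```

```text
linear [-75.1   3.1 244.5] rot [ 0.      0.0002 -0.0885]
```

Call:
arm_command(rows=[{"grip": 0, "linear": [-40, 2, 30], "rot": [0, 0, -0.044]}, {"grip": 0, "linear": [-75, 3, 80], "rot": [0, 0, -0.0885]}, {"grip": 0, "linear": [-75, 3, 135], "rot": [0, 0, -0.0885]}, {"grip": 0, "linear": [-75, 3, 190], "rot": [0, 0, -0.0885]}, {"grip": 0, "linear": [-75, 3, 230], "rot": [0, 0, -0.0885]}, {"grip": 0, "linear": [-75, 3, 244.5], "rot": [0, 0, -0.0885]}, {"grip": 0, "linear": [-75, 3, 244.5], "rot": [0, 0, -0.0885]}, {"grip": 0, "linear": [-75, 3, 244.5], "rot": [0, 0, -0.0885]}])

```text
clock: 3.7
position: [636.3, -222.3, 58.2]
ee_rot: [0.034, 0.999, -0.0, 0.002]
contact_force: [0.7, -0.0, -0.3]
gripper_width: -0.4
grasp_force: 0.0
```

Call:
arm_command(rows=[{"grip": 0, "linear": [0, 0, 6], "rot": [0, 0, 0]}, {"grip": 0, "linear": [0, 0, 10], "rot": [0, 0, 0]}, {"grip": 0, "linear": [0, 0, 13], "rot": [0, 0, 0]}, {"grip": 0, "linear": [0, 0, 15], "rot": [0, 0, 0]}, {"grip": 0, "linear": [0, 0, 15], "rot": [0, 0, 0]}])

```text
clock: 4.32
position: [634.8, -221.9, 41.7]
ee_rot: [0.034, 0.999, -0.0, 0.0]
contact_force: [-1.0, 2.0, 4.0]
gripper_width: 0.2
grasp_force: 2.4
```

Contact at 4 N as expected; continue down slowly.

Call:
arm_command(rows=[{"grip": 0, "linear": [0, 0, 1.5], "rot": [0, 0, 0]}, {"grip": 0, "linear": [0, 0, 2.5], "rot": [0, 0, 0]}, {"grip": 0, "linear": [0, 0, 3.5], "rot": [0, 0, 0]}, {"grip": 0, "linear": [0, 0, 3.5], "rot": [0, 0, 0]}])

```text
clock: 4.82
position: [634.9, -221.9, 37.6]
ee_rot: [0.034, 0.999, -0.0, 0.0]
contact_force: [-1.5, 1.0, 4.6]
gripper_width: -0.0
grasp_force: 2.5
```

```bash
python3 - <<'E'
from h import *
s=arm.read_state();print(s["position"],s["contact_force"])
p=imaging.get_image("scene")
for q in("pack","pack_grip"):print(q,[(round(r["score"],2),at_z(p,r["pixel"],32 if q=="pack" else 64).round(1)) for r in models.tip_of(p,q)[:2]])
c=(565,-215)
h=cv2.cvtColor(rectify(p,s,c,77),cv2.COLOR_RGB2HSV);m=((h[...,0]<18)&(h[...,1]>190)&(h[...,2]>120)).astype(np.uint8)*255
print(rects(m,c,amin=100))
E
```

```text
[ 634.87984476 -221.89034723   37.56578236] [-1.54909307  1.00162987  4.57601709]
pack [(0.7, array([597.4,  10.8,  32. ]))]
pack_grip [(0.85, array([ 548. , -212.2,   64. ]))]
[]
```

Call:
arm_command(rows=[{"grip": 0, "linear": [0, 0, 0.8], "rot": [0, 0, 0]}, {"grip": 0, "linear": [0, 0, 1.6], "rot": [0, 0, 0]}, {"grip": 0, "linear": [0, 0, 1.6], "rot": [0, 0, 0]}])

```text
clock: 5.35
position: [635.0, -221.9, 37.3]
ee_rot: [0.034, 0.999, -0.0, 0.0]
contact_force: [-3.6, 1.8, 9.7]
gripper_width: 0.1
grasp_force: 5.3
```

```bash
python3 - <<'E'
from h import *
s=arm.read_state();print(s["position"],s["contact_force"])
p=imaging.get_image("wrist");save(p,"w2.png")
for q in("pack","pack_grip"):print(q,[(round(r["score"],2),at_z(p,r["pixel"],32 if q=="pack" else 64,s).round(1)) for r in models.tip_of(p,q)[:2]])
c=(545,-215)
h=cv2.cvtColor(rectify(p,s,c,77),cv2.COLOR_RGB2HSV);m=((h[...,0]<18)&(h[...,1]>170)&(h[...,2]>80)).astype(np.uint8)*255
print(rects(m,c,amin=100))
E
```

```text
[ 634.96948327 -221.92539128   37.33031135] [-3.57602839  1.81341516  9.71341181]
pack [(0.87, array([ 546.1, -215. ,   32. ]))]
pack_grip [(0.94, array([ 545.8, -215.4,   64. ]))]
[(173, [611.2999877929688, -220.8000030517578], [15.800000190734863, 24.799999237060547], np.float32(-88.81))]
```

Hard stop reached (9.7 N) and the pack has sprung back about 14 mm (origin now ≈ (545.6,−215.7)). Lift, open and move over the pack.

Call:
arm_command(rows=[{"grip": 0, "linear": [0, 0, -30], "rot": [0, 0, 0]}, {"grip": 0.5, "linear": [0, 0, -80], "rot": [0, 0, 0]}, {"grip": 1, "linear": [45, 0, -85], "rot": [0, 0, 0]}, {"grip": 1, "linear": [89.5, 0, -85], "rot": [0, 0, 0]}, {"grip": 1, "linear": [89.5, 0, -85], "rot": [0, 0, 0]}, {"grip": 1, "linear": [89.5, 0, -85], "rot": [0, 0, 0]}])

```text
clock: 6.25
position: [546.2, -215.9, 120.6]
ee_rot: [0.034, 0.999, -0.0, 0.001]
contact_force: [0.6, -0.8, -0.8]
gripper_width: 85.1
grasp_force: 0.0
```

```bash
python3 - <<'E'
from h import *
s=arm.read_state();print(s["position"],s["contact_force"],s["gripper_width"])
go([545.5,-215.8,46],176)
p=imaging.get_image("wrist")
for q in("pack","pack_grip"):print(q,[(round(r["score"],2),at_z(p,r["pixel"],32 if q=="pack" else 64,s).round(1)) for r in models.tip_of(p,q)[:2]])
E
```

```text
[ 546.24902472 -215.91278659  120.63365006] [ 0.64730611 -0.81479887 -0.80992263] 85.06683196124078
linear [ 0.8  0.1 74.6] rot [-0.0002  0.0011  0.0012]
pack [(0.55, array([ 543.9, -216.3,   32. ]))]
pack_grip [(0.75, array([ 546., -215.,   64.]))]
```

Call:
arm_command(rows=[{"grip": 1, "linear": [0.5, 0, 35], "rot": [0, 0, 0]}, {"grip": 1, "linear": [0.5, 0, 60], "rot": [0, 0, 0]}, {"grip": 1, "linear": [0.5, 0, 74], "rot": [0, 0, 0]}, {"grip": 1, "linear": [0.5, 0, 74], "rot": [0, 0, 0]}, {"grip": 0.45, "linear": [0.5, 0, 74], "rot": [0, 0, 0]}, {"grip": 0.45, "linear": [0.5, 0, 74], "rot": [0, 0, 0]}, {"grip": 0.4, "linear": [0.5, 0, 74], "rot": [0, 0, 0]}, {"grip": 0.4, "linear": [0.5, 0, 74], "rot": [0, 0, 0]}])

```text
clock: 7.4
position: [545.7, -215.8, 48.0]
ee_rot: [0.034, 0.999, -0.0, 0.001]
contact_force: [-0.0, 1.2, 6.0]
gripper_width: 48.8
grasp_force: 63.6
```

Call:
arm_command(rows=[{"grip": 0.3, "linear": [0, 0, -1.5], "rot": [0, 0, 0]}, {"grip": 0.3, "linear": [4, 0, -1.5], "rot": [0, 0, 0]}, {"grip": 0.3, "linear": [8, 0, -1.5], "rot": [0, 0, 0]}, {"grip": 0.3, "linear": [12, 0, -1.5], "rot": [0, 0, 0]}])

```text
clock: 7.9
position: [532.4, -214.8, 48.0]
ee_rot: [0.034, 0.999, 0.0, -0.0]
contact_force: [2.5, 1.1, -1.4]
gripper_width: 49.5
grasp_force: 62.9
```

Call:
arm_command(rows=[{"grip": 0.3, "linear": [6, 0, 0], "rot": [0, 0, 0]}, {"grip": 0.3, "linear": [13, 0, 0], "rot": [0, 0, 0]}, {"grip": 0.3, "linear": [20, 0, 0], "rot": [0, 0, 0]}, {"grip": 0.3, "linear": [27, 0, 0], "rot": [0, 0, 0]}, {"grip": 0.3, "linear": [34, 0, 0], "rot": [0, 0, 0]}, {"grip": 0.3, "linear": [41, 0, 0], "rot": [0, 0, 0]}, {"grip": 0.3, "linear": [47, 0, 0], "rot": [0, 0, 0]}, {"grip": 0.3, "linear": [47, 0, 0], "rot": [0, 0, 0]}])

```text
clock: 8.9
position: [485.5, -211.7, 48.2]
ee_rot: [0.034, 0.999, 0.0, -0.0]
contact_force: [-0.7, 0.2, -2.5]
gripper_width: 48.8
grasp_force: 62.9
```

```bash
python3 - <<'E'
from h import *
s=arm.read_state();p=imaging.get_image("side")
for q in("pack","pack_grip"):print(q,[(round(r["score"],2),at_z(p,r["pixel"],32 if q=="pack" else 64).round(1)) for r in models.tip_of(p,q)[:2]])
E
```

```text
pack [(0.94, array([ 489.9, -212.7,   32. ]))]
pack_grip [(0.87, array([ 492.3, -218.2,   64. ])), (0.63, array([530.8, 198.3,  64. ]))]
```

Pack is about 74 mm back from the locked place (> 63), so it can be lifted. Lift, then carry it high to look at the speaker.

Call:
arm_command(rows=[{"grip": 0.3, "linear": [0, 0, -10], "rot": [0, 0, 0]}, {"grip": 0.3, "linear": [0, 0, -40], "rot": [0, 0, 0]}, {"grip": 0.3, "linear": [0, 0, -90], "rot": [0, 0, 0]}, {"grip": 0.3, "linear": [0, 0, -140], "rot": [0, 0, 0]}, {"grip": 0.3, "linear": [0, 0, -190], "rot": [0, 0, 0]}, {"grip": 0.3, "linear": [0, 0, -240], "rot": [0, 0, 0]}, {"grip": 0.3, "linear": [0, 0, -280], "rot": [0, 0, 0]}, {"grip": 0.3, "linear": [0, 0, -280], "rot": [0, 0, 0]}])

```text
clock: 10.05
position: [487.4, -212.1, 332.7]
ee_rot: [0.034, 0.999, -0.001, 0.005]
contact_force: [0.4, 0.5, -3.1]
gripper_width: 49.1
grasp_force: 63.1
```

```bash
python3 - <<'E'
from h import *
s=arm.read_state();print(s["contact_force"],s["position"],s["joints"]);go([520,190,330],168)
E
```

```text
[ 0.4263018   0.53196685 -3.0966742 ] [ 487.41249879 -212.05331832  332.74833648] [-1.04472235e-01  1.62709829e-01 -4.68525448e-02  9.24710145e-04
 -1.35197616e+00 -1.53502688e+00]
linear [ -5.  403.3   2.3] rot [-0.0006  0.0093  0.1409]
```

Call:
arm_command(rows=[{"grip": 0.3, "linear": [0, 45, 0], "rot": [0, 0, 0.02]}, {"grip": 0.3, "linear": [0, 95, 0], "rot": [0, 0, 0.04]}, {"grip": 0.3, "linear": [0, 145, 0], "rot": [0, 0, 0.06]}, {"grip": 0.3, "linear": [-2, 195, 0], "rot": [0, 0, 0.08]}, {"grip": 0.3, "linear": [-3, 245, 0], "rot": [0, 0, 0.1]}, {"grip": 0.3, "linear": [-4, 295, 0], "rot": [0, 0, 0.12]}, {"grip": 0.3, "linear": [-5, 345, 0], "rot": [0, 0, 0.14]}, {"grip": 0.3, "linear": [-5, 385, 0], "rot": [0, 0, 0.14]}, {"grip": 0.3, "linear": [-5, 403, 0], "rot": [0, 0, 0.14]}, {"grip": 0.3, "linear": [-5, 403, 0], "rot": [0, 0, 0.14]}])

```text
clock: 11.3
position: [518.2, 190.6, 326.9]
ee_rot: [0.103, 0.995, -0.001, -0.001]
contact_force: [-0.4, -0.7, -2.4]
gripper_width: 49.0
grasp_force: 63.2
```

```bash
python3 - <<'E'
from h import *
s=arm.read_state();p=imaging.get_image("wrist");save(p,"w3.png");print(s["position"],s["joint_vel"].round(3),s["gripper_width"])
for q,z in(("speaker_mouth",64),("speaker_home",64),("pack_nose",None)):
    print(q,[(round(r["score"],2),np.round(r["pixel"]).tolist(),at_z(p,r["pixel"],z or s["position"][2]-14,s).round(1).tolist()) for r in models.tip_of(p,q)[:2]])
c=(520,190)
for z in(64,75):
    h=cv2.cvtColor(rectify(p,s,c,z),cv2.COLOR_RGB2HSV);m=((h[...,0]<18)&(h[...,1]>190)&(h[...,2]>120)).astype(np.uint8)*255
    print("orange",rects(m,c,amin=50))
cv2.imwrite("pics/r3.png",cv2.cvtColor(rectify(p,s,c,64),cv2.COLOR_RGB2BGR))
E
```

```text
[518.23944243 190.60741546 326.87389085] [-0.029 -0.019 -0.007  0.007 -0.011  0.007] 48.99636513786331
speaker_mouth [(0.66, [287.0, 151.0], [500.9, 197.5, 64.0])]
speaker_home [(0.66, [290.0, 169.0], [522.5, 197.5, 64.0])]
pack_nose []
orange [(5198, [591.9000244140625, 174.8000030517578], [43.79999923706055, 122.80000305175781], np.float32(77.95))]
orange [(4916, [588.0, 175.6999969482422], [42.599998474121094, 119.4000015258789], np.float32(77.93))]
```

View pics/r3.png

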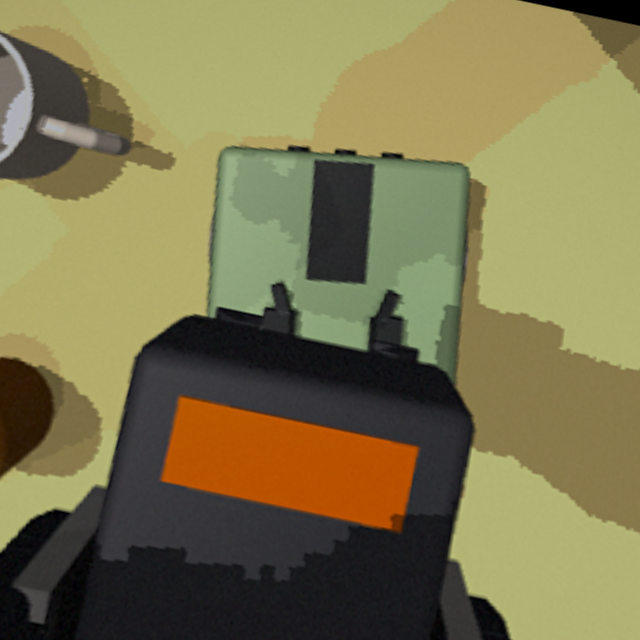

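View pics/w3.png

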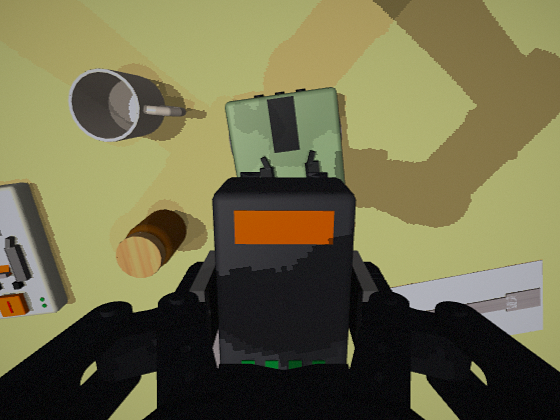

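The wrist picture shows the held pack (213–355, 178–370) hiding the front half of the speaker (226–345, 88–185); only its tail-side half with the dark strip (283,125) shows. Moving forward 85 mm will bring the whole speaker into view.

```bash
python3 - <<'E'
from h import *
go([605,190,330],176.8)
E
```

```text
linear [-84.3  19.1  -1.8] rot [-0.0003 -0.0003 -0.1542]
```

Call:
arm_command(rows=[{"grip": 0.3, "linear": [-30, 6, 0], "rot": [0, 0, -0.05]}, {"grip": 0.3, "linear": [-60, 13, 0], "rot": [0, 0, -0.1]}, {"grip": 0.3, "linear": [-84, 19, 0], "rot": [0, 0, -0.154]}, {"grip": 0.3, "linear": [-84, 19, 0], "rot": [0, 0, -0.154]}, {"grip": 0.3, "linear": [-84, 19, 0], "rot": [0, 0, -0.154]}, {"grip": 0.3, "linear": [-84, 19, 0], "rot": [0, 0, -0.154]}])

```text
clock: 12.25
position: [604.3, 190.8, 328.8]
ee_rot: [0.028, 1.0, 0.0, 0.0]
contact_force: [-0.1, 0.5, -2.6]
gripper_width: 49.1
grasp_force: 63.3
```

```bash
python3 - <<'E'
from h import *
s=arm.read_state();p=imaging.get_image("wrist");save(p,"w4.png");print(s["position"],s["ee_rot"],s["gripper_width"])
for q,z in(("speaker_mouth",64),("speaker_home",64)):
    print(q,[(round(r["score"],2),np.round(r["pixel"]).tolist(),at_z(p,r["pixel"],z,s).round(1).tolist()) for r in models.tip_of(p,q)[:2]])
c=(520,190)
r=rectify(p,s,c,64);h=cv2.cvtColor(r,cv2.COLOR_RGB2HSV)
m=((h[...,0]>40)&(h[...,0]<90)&(h[...,1]>25)&(h[...,2]>60)).astype(np.uint8)*255
m=cv2.morphologyEx(m,cv2.MORPH_OPEN,np.ones((5,5)));print("green",rects(m,c,amin=1500))
m=((h[...,2]<75)).astype(np.uint8)*255;print("dark",rects(m,c,amin=150))
h=cv2.cvtColor(rectify(p,s,c,76),cv2.COLOR_RGB2HSV);m=((h[...,0]<18)&(h[...,1]>190)&(h[...,2]>120)).astype(np.uint8)*255
print("orange76",rects(m,c,amin=50))
cv2.imwrite("pics/r4.png",cv2.cvtColor(r,cv2.COLOR_RGB2BGR))
E
```

```text
[604.31249463 190.82551641 328.78610194] [2.75308525e-02 9.99620921e-01 1.52537167e-04 2.10082993e-04] 49.141550919383
speaker_mouth [(0.83, [284.0, 73.0], [501.5, 196.8, 64.0])]
speaker_home [(0.92, [284.0, 94.0], [523.3, 196.5, 64.0])]
green [(21164, [528.2000122070312, 195.5], [126.4000015258789, 180.5], np.float32(-4.06))]
dark [(7842, [644.0, 188.0], [71.0, 176.0], np.float32(-90.0)), (981, [575.7999877929688, 42.5], [25.0, 52.5], np.float32(0.0)), (911, [536.2000122070312, 222.10000610351562], [17.299999237060547, 63.70000076293945], np.float32(-4.24)), (927, [532.5999755859375, 169.60000610351562], [18.399999618530273, 63.20000076293945], np.float32(-3.99)), (1670, [470.6000061035156, 199.89999389648438], [29.100000381469727, 59.70000076293945], np.float32(-4.17)), (23001, [409.79998779296875, 189.8000030517578], [99.5, 319.5], np.float32(-90.0))]
orange76 [(2842, [668.2000122070312, 187.60000610351562], [27.600000381469727, 119.4000015258789], np.float32(87.61)), (447, [603.9000244140625, 190.39999389648438], [21.700000762939453, 33.400001525878906], np.float32(85.6)), (137, [554.2000122070312, 193.6999969482422], [8.899999618530273, 17.399999618530273], np.float32(84.29))]
```

View pics/r4.png

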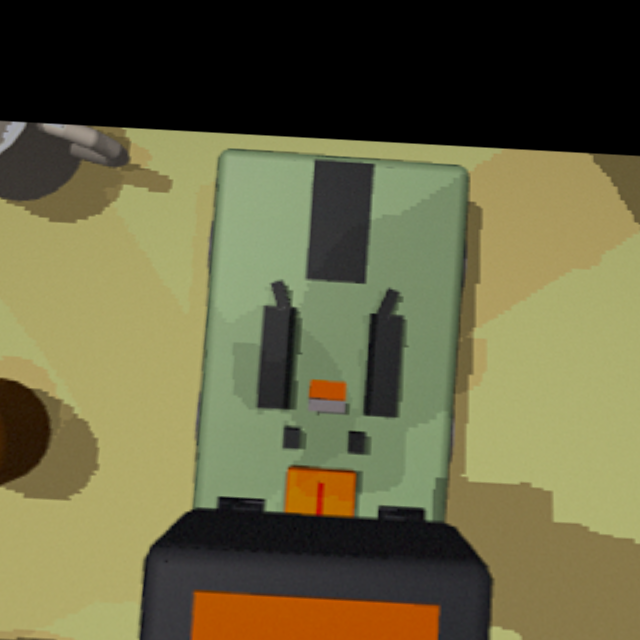

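The rectified view shows the speaker walls at (276,357) and (386,365), the strip at (340,220) and the button at (321,490). All fits agree: yaw −4.1°, origin ≈ (525.2,196.4). Check the pack's place in the hand, then compute the approach.

```bash
python3 - <<'E'
from h import *
s=arm.read_state();p=imaging.get_image("wrist")
h=cv2.cvtColor(np.array(p["frame"]),cv2.COLOR_RGB2HSV);m=((h[...,0]<18)&(h[...,1]>190)&(h[...,2]>120)).astype(np.uint8);m[:178]=0;m[:,:200]=0;m[:,370:]=0
n,l,st,ce=cv2.connectedComponentsWithStats(m);i=1+np.argmax(st[1:,4]);print(st[i],ce[i])
X=at_z(p,ce[i],s["position"][2]+28.8,s);print("bar in tool",R.from_quat(s["ee_rot"]).inv().apply(X-s["position"]).round(1))
d=np.array([.9974,-.0715]);o=np.array([525.2,196.4])-66*d;print(o)
go([*o,112],175.9)
E
```

```text
[ 234  211  100   33 3266] [283.71218616 226.93172076]
bar in tool [ 28.8   0.1 -28.8]
[459.3716 201.119 ]
linear [145.6   1.8 216.6] rot [0.0004 0.0005 0.0171]
```

Call:
arm_command(rows=[{"grip": 0.3, "linear": [40, 0, 0], "rot": [0, 0, 0.005]}, {"grip": 0.3, "linear": [90, 1, 20], "rot": [0, 0, 0.01]}, {"grip": 0.3, "linear": [130, 1.8, 60], "rot": [0, 0, 0.017]}, {"grip": 0.3, "linear": [145.5, 1.8, 110], "rot": [0, 0, 0.017]}, {"grip": 0.3, "linear": [145.5, 1.8, 160], "rot": [0, 0, 0.017]}, {"grip": 0.3, "linear": [145.5, 1.8, 200], "rot": [0, 0, 0.017]}, {"grip": 0.3, "linear": [145.5, 1.8, 216], "rot": [0, 0, 0.017]}, {"grip": 0.3, "linear": [145.5, 1.8, 216], "rot": [0, 0, 0.017]}, {"grip": 0.3, "linear": [145.5, 1.8, 216], "rot": [0, 0, 0.017]}])

```text
clock: 13.58
position: [460.5, 201.6, 113.4]
ee_rot: [0.036, 0.999, 0.001, 0.001]
contact_force: [-0.3, -0.1, -2.2]
gripper_width: 49.0
grasp_force: 63.1
```

```bash
python3 - <<'E'
from h import *
s=arm.read_state();print(s["position"],s["contact_force"])
go([459.4,201.1,81],175.9)
E
```

```text
[460.49468949 201.64832497 113.43201249] [-0.26398437 -0.07723765 -2.24631155]
linear [ 1.1 -0.7 32.4] rot [0.0015 0.002  0.0004]
```

Call:
arm_command(rows=[{"grip": 0.3, "linear": [0, 0, 15], "rot": [0, 0, 0]}, {"grip": 0.3, "linear": [0, 0, 24], "rot": [0, 0, 0]}, {"grip": 0.3, "linear": [0, 0, 29], "rot": [0, 0, 0]}, {"grip": 0.3, "linear": [0, 0, 31], "rot": [0, 0, 0]}, {"grip": 0.3, "linear": [0, 0, 31], "rot": [0, 0, 0]}])

```text
clock: 14.2
position: [459.9, 201.1, 81.4]
ee_rot: [0.036, 0.999, 0.0, 0.0]
contact_force: [-0.6, -0.7, -3.0]
gripper_width: 48.6
grasp_force: 63.2
```

Call:
arm_command(rows=[{"grip": 0.3, "linear": [0, 0, 0.6], "rot": [0, 0, 0]}, {"grip": 0.3, "linear": [0, 0, 1.2], "rot": [0, 0, 0]}, {"grip": 0.3, "linear": [0, 0, 1.2], "rot": [0, 0, 0]}])

```text
clock: 14.58
position: [459.7, 201.0, 80.1]
ee_rot: [0.036, 0.999, -0.0, 0.0]
contact_force: [0.0, 0.2, -3.2]
gripper_width: 49.1
grasp_force: 63.2
```

```bash
python3 - <<'E'
from h import *
s=arm.read_state();print(s["position"],s["contact_force"],R.from_quat(s["ee_rot"]).as_matrix()[:,0])
p=imaging.get_image("side");q=imaging.get_image("scene")
d=np.array([.9974,-.0715])
for im in(p,q):
  for k,z in(("pack",64),("pack_nose",64),("pack_grip",96),("speaker_mouth",64)):
    for r in models.tip_of(im,k)[:1]: 
        X=at_z(im,r["pixel"],z);v=X[:2]-[525.2,196.4];print(k,round(r["score"],2),"speaker x,y",round(v@d,1),round(v@[.0715,.9974],1))
a=np.array(p["frame"])[250:370,160:320];cv2.imwrite("pics/c5.png",cv2.resize(cv2.cvtColor(a,cv2.COLOR_RGB2BGR),None,fx=4,fy=4,interpolation=cv2.INTER_CUBIC))
E
```

```text
[459.68730104 200.95868414  80.05819968] [ 0.02553016  0.20914646 -3.20128102] [-9.97429417e-01  7.16558272e-02 -1.23848512e-05]
speaker_mouth 0.6 speaker x,y -26.2 10.7
pack 0.63 speaker x,y -63.2 -0.3
pack_nose 0.77 speaker x,y -27.4 -0.1
pack_grip 0.83 speaker x,y -75.1 6.4
speaker_mouth 0.72 speaker x,y -24.9 -1.4
```

View pics/c5.png

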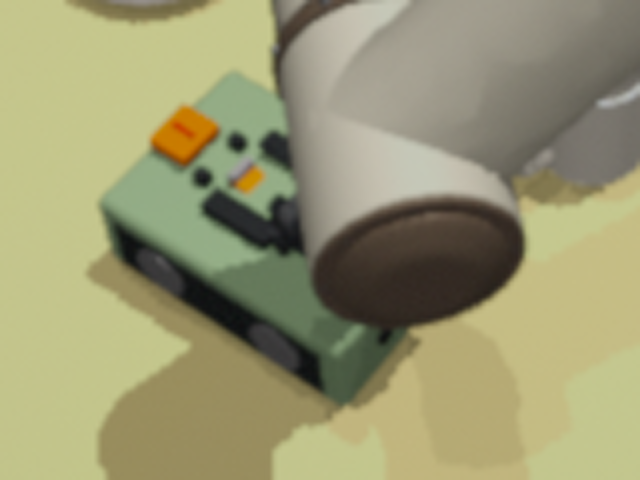

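The arm hides the pack here; the crop shows just the speaker with the gripper over its rear (300–500, 200–320). Weight is still carried in the hand, so keep lowering gently.

Call:
arm_command(rows=[{"grip": 0.3, "linear": [0, 0, 0.4], "rot": [0, 0, 0]}, {"grip": 0.3, "linear": [0, 0, 0.8], "rot": [0, 0, 0]}, {"grip": 0.3, "linear": [0, 0, 0.8], "rot": [0, 0, 0]}])

```text
clock: 15.45
position: [459.8, 201.0, 79.5]
ee_rot: [0.036, 0.999, 0.0, 0.0]
contact_force: [-1.0, -0.4, -0.0]
gripper_width: 49.0
grasp_force: 63.5
```

Touching the top (force 0, about 3 N rests on it). Slide forward, watching the forces.

Call:
arm_command(rows=[{"grip": 0.3, "linear": [-4, 0, 0], "rot": [0, 0, 0]}, {"grip": 0.3, "linear": [-8, 0, 0], "rot": [0, 0, 0]}, {"grip": 0.3, "linear": [-12, 0, 0], "rot": [0, 0, 0]}, {"grip": 0.3, "linear": [-15, 0, 0], "rot": [0, 0, 0]}, {"grip": 0.3, "linear": [-15, 0, 0], "rot": [0, 0, 0]}])

```text
clock: 16.08
position: [475.0, 199.8, 79.7]
ee_rot: [0.036, 0.999, -0.0, -0.0]
contact_force: [-2.9, 0.5, 6.2]
gripper_width: 49.4
grasp_force: 64.2
```

Call:
arm_command(rows=[{"grip": 0.3, "linear": [-3, 0, -0.4], "rot": [0, 0, 0]}, {"grip": 0.3, "linear": [-7, 0, -0.4], "rot": [0, 0, 0]}, {"grip": 0.3, "linear": [-11, 0, -0.4], "rot": [0, 0, 0]}, {"grip": 0.3, "linear": [-14, 0, -0.4], "rot": [0, 0, 0]}, {"grip": 0.3, "linear": [-14, 0, -0.4], "rot": [0, 0, 0]}])

```text
clock: 16.7
position: [489.2, 198.8, 79.8]
ee_rot: [0.036, 0.999, -0.0, 0.0]
contact_force: [-2.5, -0.6, 5.7]
gripper_width: 49.1
grasp_force: 64.1
```

Call:
arm_command(rows=[{"grip": 0.3, "linear": [-3, 0, -0.2], "rot": [0, 0, 0]}, {"grip": 0.3, "linear": [-6, 0, -0.2], "rot": [0, 0, 0]}, {"grip": 0.3, "linear": [-9, 0, -0.2], "rot": [0, 0, 0]}, {"grip": 0.3, "linear": [-12, 0, -0.2], "rot": [0, 0, 0]}, {"grip": 0.3, "linear": [-12, 0, -0.2], "rot": [0, 0, 0]}])

```text
clock: 17.32
position: [501.1, 198.0, 79.9]
ee_rot: [0.036, 0.999, 0.0, 0.0]
contact_force: [-1.5, -1.0, 4.6]
gripper_width: 49.3
grasp_force: 64.1
```

Call:
arm_command(rows=[{"grip": 0.3, "linear": [-3, 0, 0], "rot": [0, 0, 0]}, {"grip": 0.3, "linear": [-6, 0, 0], "rot": [0, 0, 0]}, {"grip": 0.3, "linear": [-6, 0, 0], "rot": [0, 0, 0]}])

```text
clock: 17.7
position: [507.0, 197.6, 79.8]
ee_rot: [0.036, 0.999, 0.0, 0.0]
contact_force: [-2.5, -1.0, 2.5]
gripper_width: 49.3
grasp_force: 64.1
```

Call:
arm_command(rows=[{"grip": 0.3, "linear": [-2, 0, 0], "rot": [0, 0, 0]}, {"grip": 0.3, "linear": [-4, 0, 0], "rot": [0, 0, 0]}, {"grip": 0.3, "linear": [-4, 0, 0], "rot": [0, 0, 0]}])

```text
clock: 18.08
position: [510.8, 197.3, 79.8]
ee_rot: [0.036, 0.999, 0.0, 0.0]
contact_force: [-2.8, -0.3, 3.7]
gripper_width: 49.1
grasp_force: 64.1
```

Call:
arm_command(rows=[{"grip": 0.3, "linear": [-2, 0, 0], "rot": [0, 0, 0]}, {"grip": 0.3, "linear": [-4, 0, 0], "rot": [0, 0, 0]}, {"grip": 0.3, "linear": [-4, 0, 0], "rot": [0, 0, 0]}])

```text
clock: 18.45
position: [514.9, 197.1, 79.9]
ee_rot: [0.036, 0.999, 0.0, 0.0]
contact_force: [-2.0, -0.4, 4.0]
gripper_width: 49.0
grasp_force: 64.1
```

Call:
arm_command(rows=[{"grip": 0.3, "linear": [-2, 0, 0], "rot": [0, 0, 0]}, {"grip": 0.3, "linear": [-2, 0, 0], "rot": [0, 0, 0]}])

```text
clock: 18.7
position: [516.4, 196.8, 79.8]
ee_rot: [0.036, 0.999, -0.0, -0.0]
contact_force: [-4.6, 0.7, 5.1]
gripper_width: 49.1
grasp_force: 64.1
```

Call:
arm_command(rows=[{"grip": 0.3, "linear": [-1.5, 0, 0], "rot": [0, 0, 0]}, {"grip": 0.3, "linear": [-3, 0, 0], "rot": [0, 0, 0]}, {"grip": 0.3, "linear": [-3, 0, 0], "rot": [0, 0, 0]}])

```text
clock: 19.08
position: [519.1, 196.5, 79.8]
ee_rot: [0.036, 0.999, -0.0, -0.001]
contact_force: [-5.1, 1.0, 6.1]
gripper_width: 49.0
grasp_force: 64.1
```

Call:
arm_command(rows=[{"grip": 0.3, "linear": [-1.5, 0, 0], "rot": [0, 0, 0]}, {"grip": 0.3, "linear": [-3, 0, 0], "rot": [0, 0, 0]}, {"grip": 0.3, "linear": [-3, 0, 0], "rot": [0, 0, 0]}])

```text
clock: 19.45
position: [520.7, 196.2, 79.6]
ee_rot: [0.036, 0.999, -0.001, -0.002]
contact_force: [-9.0, 1.3, 7.5]
gripper_width: 49.4
grasp_force: 64.5
```

Call:
arm_command(rows=[{"grip": 0.3, "linear": [-1.5, 0, 0], "rot": [0, 0, 0]}, {"grip": 0.3, "linear": [-3, 0, 0], "rot": [0, 0, 0]}, {"grip": 0.3, "linear": [-3, 0, 0], "rot": [0, 0, 0]}])

```text
clock: 19.82
position: [523.6, 195.9, 79.6]
ee_rot: [0.036, 0.999, -0.001, -0.002]
contact_force: [-8.8, 0.9, 7.3]
gripper_width: 49.1
grasp_force: 64.4
```

Call:
arm_command(rows=[{"grip": 0.3, "linear": [-1.5, 0, -0.2], "rot": [0, 0, 0]}, {"grip": 0.3, "linear": [-2, 0, -0.2], "rot": [0, 0, 0]}, {"grip": 0.3, "linear": [-2, 0, -0.2], "rot": [0, 0, 0]}])

```text
clock: 20.2
position: [525.4, 195.7, 79.6]
ee_rot: [0.036, 0.999, -0.001, -0.002]
contact_force: [-9.6, 1.4, 7.0]
gripper_width: 48.8
grasp_force: 64.4
```

Call:
arm_command(rows=[{"grip": 0.3, "linear": [-1, 0, 0], "rot": [0, 0, 0]}, {"grip": 0.3, "linear": [-2, 0, 0], "rot": [0, 0, 0]}, {"grip": 0.3, "linear": [-2, 0, 0], "rot": [0, 0, 0]}])

```text
clock: 20.58
position: [527.4, 195.6, 79.6]
ee_rot: [0.036, 0.999, -0.001, -0.002]
contact_force: [-9.4, 0.7, 6.2]
gripper_width: 49.1
grasp_force: 64.4
```

Call:
arm_command(rows=[{"grip": 0.3, "linear": [-1, 0, 0], "rot": [0, 0, 0]}, {"grip": 0.3, "linear": [-1.5, 0, 0], "rot": [0, 0, 0]}, {"grip": 0.3, "linear": [-1.5, 0, 0], "rot": [0, 0, 0]}])

```text
clock: 20.95
position: [528.8, 195.5, 79.6]
ee_rot: [0.036, 0.999, -0.001, -0.002]
contact_force: [-8.9, 0.9, 6.5]
gripper_width: 49.3
grasp_force: 64.4
```

Call:
arm_command(rows=[{"grip": 0.3, "linear": [-1, 0, 0], "rot": [0, 0, 0]}, {"grip": 0.3, "linear": [-1, 0, 0], "rot": [0, 0, 0]}])

```text
clock: 21.2
position: [529.8, 195.4, 79.6]
ee_rot: [0.036, 0.999, -0.001, -0.002]
contact_force: [-9.3, 2.8, 6.5]
gripper_width: 49.1
grasp_force: 64.4
```

Call:
arm_command(rows=[{"grip": 0.3, "linear": [-0.5, 0, 0], "rot": [0, 0, 0]}, {"grip": 0.3, "linear": [-1, 0, 0], "rot": [0, 0, 0]}])

```text
clock: 21.45
position: [530.6, 195.3, 79.6]
ee_rot: [0.036, 0.999, -0.001, -0.002]
contact_force: [-10.1, 1.6, 7.5]
gripper_width: 49.1
grasp_force: 64.4
```

Call:
arm_command(rows=[{"grip": 0.3, "linear": [-0.5, 0, 0], "rot": [0, 0, 0]}, {"grip": 0.3, "linear": [-1, 0, 0], "rot": [0, 0, 0]}])

```text
clock: 21.7
position: [531.6, 195.3, 79.6]
ee_rot: [0.036, 0.999, -0.001, -0.002]
contact_force: [-9.7, 2.4, 6.8]
gripper_width: 49.2
grasp_force: 64.4
```

Call:
arm_command(rows=[{"grip": 0.3, "linear": [-0.5, 0, 0], "rot": [0, 0, 0]}, {"grip": 0.3, "linear": [-0.5, 0, 0], "rot": [0, 0, 0]}])

```text
clock: 21.95
position: [532.1, 195.2, 79.6]
ee_rot: [0.036, 0.999, -0.001, -0.002]
contact_force: [-9.2, 1.2, 6.8]
gripper_width: 49.0
grasp_force: 64.4
```

```bash
python3 - <<'E'
from h import *
s=arm.read_state();p=imaging.get_image("wrist");save(p,"w6.png")
h=cv2.cvtColor(np.array(p["frame"]),cv2.COLOR_RGB2HSV);m=((h[...,0]<18)&(h[...,1]>190)&(h[...,2]>80)).astype(np.uint8);m[:178]=0;m[:,:200]=0;m[:,370:]=0
n,l,st,ce=cv2.connectedComponentsWithStats(m);i=1+np.argmax(st[1:,4]);print(st[i],ce[i])
X=at_z(p,ce[i],s["position"][2]+28.8,s);print("bar in tool",R.from_quat(s["ee_rot"]).inv().apply(X-s["position"]).round(1),R.from_quat(s["ee_rot"]).as_matrix()[:,2])
E
```

```text
[ 234  211  101   34 3316] [284.053076  227.1411339]
bar in tool [ 28.6   0.3 -28.7] [-0.0048921  -0.00145194 -0.99998698]
```

Call:
arm_command(rows=[{"grip": 0.3, "linear": [-0.5, 0, 0], "rot": [0, 0, 0]}, {"grip": 0.3, "linear": [-1, 0, 0], "rot": [0, 0, 0]}])

```text
clock: 22.25
position: [533.2, 195.1, 79.5]
ee_rot: [0.036, 0.999, -0.001, -0.002]
contact_force: [-8.0, 1.3, 6.4]
gripper_width: 49.1
grasp_force: 64.2
```

Call:
arm_command(rows=[{"grip": 0.3, "linear": [-0.7, 0, 0], "rot": [0, 0, 0]}, {"grip": 0.3, "linear": [-0.7, 0, 0], "rot": [0, 0, 0]}])

```text
clock: 22.5
position: [534.0, 195.1, 79.6]
ee_rot: [0.036, 0.999, -0.001, -0.002]
contact_force: [-8.9, 1.0, 6.8]
gripper_width: 48.7
grasp_force: 64.2
```

Call:
arm_command(rows=[{"grip": 0.3, "linear": [-0.7, 0, 0], "rot": [0, 0, 0]}, {"grip": 0.3, "linear": [-0.7, 0, 0], "rot": [0, 0, 0]}])

```text
clock: 22.75
position: [534.6, 195.0, 79.5]
ee_rot: [0.036, 0.999, -0.001, -0.002]
contact_force: [-8.9, 1.5, 6.6]
gripper_width: 49.2
grasp_force: 64.2
```

Call:
arm_command(rows=[{"grip": 0.3, "linear": [-0.5, 0, 0], "rot": [0, 0, 0]}, {"grip": 0.3, "linear": [-1, 0, 0], "rot": [0, 0, 0]}])

```text
clock: 23.0
position: [534.8, 195.0, 79.5]
ee_rot: [0.036, 0.999, -0.001, -0.003]
contact_force: [-12.3, 3.5, 9.3]
gripper_width: 48.9
grasp_force: 64.5
```

Call:
arm_command(rows=[{"grip": 0.3, "linear": [-0.5, 0, 0], "rot": [0, 0, 0]}, {"grip": 0.3, "linear": [-1, 0, 0], "rot": [0, 0, 0]}])

```text
clock: 23.25
position: [534.9, 194.9, 79.4]
ee_rot: [0.036, 0.999, -0.001, -0.004]
contact_force: [-15.4, 4.6, 10.5]
gripper_width: 48.8
grasp_force: 64.7
```

Call:
arm_command(rows=[{"grip": 0.3, "linear": [-0.7, 0, 0], "rot": [0, 0, 0]}, {"grip": 0.3, "linear": [-1.3, 0, 0], "rot": [0, 0, 0]}, {"grip": 0.3, "linear": [-1.3, 0, 0], "rot": [0, 0, 0]}])

```text
clock: 23.62
position: [535.0, 194.9, 79.3]
ee_rot: [0.036, 0.999, -0.001, -0.005]
contact_force: [-16.8, 4.1, 11.4]
gripper_width: 48.9
grasp_force: 65.0
```

Call:
arm_command(rows=[{"grip": 0.3, "linear": [1.5, 0, 0], "rot": [0, 0, 0]}, {"grip": 0.3, "linear": [3, 0, -0.3], "rot": [0, 0, 0]}, {"grip": 0.3, "linear": [4, 0, -0.3], "rot": [0, 0, 0]}, {"grip": 0.3, "linear": [4, 0, -0.3], "rot": [0, 0, 0]}])

```text
clock: 24.12
position: [534.8, 195.0, 79.6]
ee_rot: [0.036, 0.999, -0.001, -0.002]
contact_force: [-6.5, 0.2, 3.8]
gripper_width: 49.1
grasp_force: 63.8
```

Hard stop felt at 535. Ease back further: if it is latched, the pack stays while the pull turns against the catch.

Call:
arm_command(rows=[{"grip": 0.3, "linear": [1, 0, 0], "rot": [0, 0, 0]}, {"grip": 0.3, "linear": [2, 0, 0], "rot": [0, 0, 0]}, {"grip": 0.3, "linear": [2.5, 0, 0], "rot": [0, 0, 0]}, {"grip": 0.3, "linear": [2.5, 0, 0], "rot": [0, 0, 0]}])

```text
clock: 24.62
position: [533.2, 195.4, 79.9]
ee_rot: [0.036, 0.999, -0.0, -0.001]
contact_force: [-3.2, -1.0, -1.1]
gripper_width: 49.2
grasp_force: 63.6
```

Call:
arm_command(rows=[{"grip": 0.3, "linear": [1, 0, 0], "rot": [0, 0, 0]}, {"grip": 0.3, "linear": [2, 0, 0], "rot": [0, 0, 0]}, {"grip": 0.3, "linear": [2, 0, 0], "rot": [0, 0, 0]}])

```text
clock: 25.0
position: [532.4, 195.6, 80.0]
ee_rot: [0.036, 0.999, -0.0, 0.001]
contact_force: [2.7, -3.7, -5.9]
gripper_width: 48.9
grasp_force: 63.1
```

The force reversed with little motion: the catch is holding. Relax to neutral and let go.

Call:
arm_command(rows=[{"grip": 0.3, "linear": [-0.7, 0.5, 0.5], "rot": [0, 0, 0]}, {"grip": 0.3, "linear": [-0.7, 0.5, 0.5], "rot": [0, 0, 0]}, {"grip": 0.65, "linear": [-0.7, 0.5, 0.5], "rot": [0, 0, 0]}, {"grip": 0.85, "linear": [-0.7, 0.5, 0.5], "rot": [0, 0, 0]}, {"grip": 1, "linear": [-0.7, 0.5, 0], "rot": [0, 0, 0]}, {"grip": 1, "linear": [-0.7, 0.5, 0], "rot": [0, 0, 0]}, {"grip": 1, "linear": [-0.7, 0.5, -30], "rot": [0, 0, 0]}, {"grip": 1, "linear": [-0.7, 0.5, -80], "rot": [0, 0, 0]}, {"grip": 1, "linear": [-0.7, 0.5, -130], "rot": [0, 0, 0]}])

```text
clock: 26.12
position: [532.3, 196.3, 211.7]
ee_rot: [0.036, 0.999, -0.0, -0.0]
contact_force: [1.0, 1.0, -0.8]
gripper_width: 85.8
grasp_force: 0.0
```

Call:
arm_command(rows=[{"grip": 1, "linear": [0, 0, -60], "rot": [0, 0, 0]}, {"grip": 1, "linear": [0, 0, -110], "rot": [0, 0, 0]}, {"grip": 1, "linear": [0, 0, -110], "rot": [0, 0, 0]}, {"grip": 1, "linear": [0, 0, -110], "rot": [0, 0, 0]}])

```text
clock: 26.62
position: [531.9, 196.2, 319.7]
ee_rot: [0.036, 0.999, 0.0, -0.0]
contact_force: [0.1, 0.7, -0.5]
gripper_width: 85.3
grasp_force: 0.0
```

```bash
python3 - <<'E'
from h import *
s=arm.read_state();p=imaging.get_image("wrist");print(s["position"],s["contact_force"])
d=np.array([.9974,-.0715]);c=(520,190)
for k,z in(("pack",64),("pack_grip",96),("pack_nose",64)):
    for r in models.tip_of(p,k)[:1]:
        v=at_z(p,r["pixel"],z,s)[:2]-[525.2,196.4];print(k,round(r["score"],2),"speaker x,y",round(v@d,1),round(v@[.0715,.9974],1))
for z in (109,75):
    h=cv2.cvtColor(rectify(p,s,c,z),cv2.COLOR_RGB2HSV);m=((h[...,0]<18)&(h[...,1]>190)&(h[...,2]>100)).astype(np.uint8)*255
    for r in rects(m,c,amin=80):
        v=np.array(r[1])-[525.2,196.4];print("orange",z,r,"spk x",round(v@d,1),"y",round(v@[.0715,.9974],1))
a=rectify(p,s,c,75)[100:600,130:530];cv2.imwrite("pics/c6.png",cv2.cvtColor(a,cv2.COLOR_RGB2BGR))
E
```

```text
[531.9497941  196.24037802 319.71814481] [ 0.14827509  0.66734436 -0.47217526]
pack 0.75 speaker x,y 4.1 3.2
pack_grip 0.73 speaker x,y 8.1 3.1
orange 109 (772, [595.2999877929688, 190.6999969482422], [26.600000381469727, 30.299999237060547], np.float32(85.71)) spk x 70.3 y -0.7
orange 109 (377, [503.5, 197.5], [11.899999618530273, 33.900001525878906], np.float32(85.76)) spk x -21.7 y -0.5
orange 75 (932, [608.0999755859375, 189.8000030517578], [29.100000381469727, 33.400001525878906], np.float32(85.6)) spk x 83.2 y -0.7
orange 75 (455, [507.5, 197.1999969482422], [13.100000381469727, 37.20000076293945], np.float32(85.6)) spk x -17.7 y -0.5
```

View pics/c6.png

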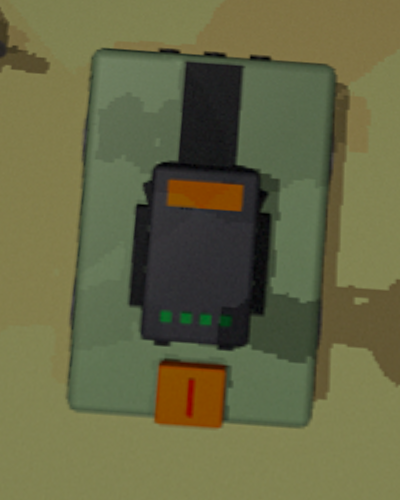

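The pack sits in the speaker's channel, bar at (205,195), lights at (195,320), straight against the button (190,395), and it did not spring back on release. Verify that the catch is up by comparing the button's pixel centroid with the first pictures.

```bash
python3 - <<'E'
from h import *
def cen(bgr,box):
    x0,y0,x1,y1=box;a=bgr[y0:y1,x0:x1].astype(float);h=cv2.cvtColor(bgr[y0:y1,x0:x1],cv2.COLOR_BGR2HSV)
    m=((h[...,0]<18)&(h[...,1]>170)&(h[...,2]>110))
    n,l,st,ce=cv2.connectedComponentsWithStats(m.astype(np.uint8));i=1+np.argmax(st[1:,4]);return st[i],(ce[i]+[x0,y0]).round(2)
for n,box in(("side",(190,265,220,300)),("scene",(390,245,430,280))):
    p=imaging.get_image(n);save(p,n+"9.png")
    print(n,cen(cv2.imread(f"pics/{n}0.png"),box),cen(cv2.imread(f"pics/{n}9.png"),box))
    X=np.array([608,189.8,76]);print("5mm drop shifts",proj(p,X-[0,0,5])-proj(p,X))
    print([(r["score"],at_z(p,r["pixel"],64)-[525.2,196.4,0]) for r in models.tip_of(p,"pack")[:1]])
E
```

```text
side (array([ 8, 17, 16,  9, 32], dtype=int32), array([205.53, 286.81])) (array([ 8, 17, 16,  9, 33], dtype=int32), array([205.61, 286.88]))
5mm drop shifts [0.25003954 1.23789865]
[(0.65, array([14.63315579, -8.07446821, 64.        ]))]
scene (array([ 11,  10,  15,  14, 148], dtype=int32), array([408.18, 261.32])) (array([ 11,  10,  15,  13, 143], dtype=int32), array([407.97, 261.3 ]))
5mm drop shifts [-0.52320697  1.17391226]
[(0.93, array([ 8.46762866,  0.39848765, 64.        ]))]
```

The button is at the same height as at the start (shift under 0.1 px, where a pressed one would shift 1.2 px). The catch is therefore up and the pack is locked.

```bash
python3 -c "
from bench import job;print(job.job_done())"
```

```text
the job is handed in; nothing more can be done
None
```

The pack is out of the dock, locked in the speaker's channel and let go, and the job is handed in. The hand-in returned no verdict, so the locking is inferred: the pack met a hard stop at about 17 N and then held against a light pull-back, and the speaker's button stayed up.

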